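# Put a washed tube rotator's rotor back on its leaning spindle

### The arm

A 6-joint arm with a two-finger parallel gripper is mounted at the origin on the work surface. World frame = base frame: x ahead of the robot, y to its left, z up, the work surface at z = 0. Lengths are in m, angles in rad, forces in N, time in s.
With the tool pointing down it reaches from about 0.35 to 0.975 m from the base axis. Payload 4.9 kg.
Tool frame: the origin (TCP) lies midway between the tips of the shut fingers; the grasp point (between the pads) lies 19 mm behind it (manip.hold_point_z is the distance from the TCP to the grasp point, in m); x points along the fingers, y is the direction in which the jaws open and shut, and the axes are right-handed (so a half turn about x gives the same grasp; the last joint's range is limited). The gripper opens to 85 mm and grips with 20 to 120 N. Pads are 22 mm wide; open, the fingers measure 114 mm over their backs; the gripper's body (76 mm by 85 mm) begins 54 mm behind the grasp point. The pads swing forward as they close: fully open they stand 13 mm farther back than shut.
Start: joints at [1, 0.053, 1.613, -0, 1.476, -0.119], TCP at [0.273, 0.562, 0.231] pointing down, gripper open.
Joint ranges: [-3.01, 3.01], [-1.01, 2.22], [0.06, 2.58], [-1.02, 4.17], [0.09, 2.62], [-3.14, 3.14]. Speed limits (rad/s): [2.57, 2.57, 3.14, 3.14, 3.14, 3.14].

### API

Orientations are given as a unit quaternion [w, x, y, z].
In Python, from workcell import manip, imaging, sign_off gives the robot as it stands. The module is installed in compiled form; this text tells all that it offers.
- The arm moves only by the tool servo_tool, never from a script. Its argument "series" is a list of rows, each an object of numbers: "x", "y", "z": the shift along the tool's x, y, z in m; "turn": the turn about the tool's x in degrees; "claw": the finger opening in m, from 0 to 0.0854. A call has 1 to 20 rows; each row is the pose to reach, as a shift and turn from the pose commanded when the call began, along the tool's axes at that moment; what a row does not reach only later rows make up. A row lasts 1/12 s, in which the tool goes at most 41.7 mm and 7.16 degrees, less where a joint would pass 70% of its speed; a pose out of reach is approached as far as the arm can. A call with a gripper value outside its range is refused whole. The fingers move at their own pace and stop on an object; the grip force is fixed at half the most. Time passes only in rows, so rows that repeat a pose let the fingers close. It gives the time, the measured TCP pose, the force and the opening at its end, in the units of the state.
- manip.sense(): the state, without advancing time (a new reading comes with each control period).
- imaging.camera(name): name is "scene" or "top" or "wrist"; returns a dict with "img" (480x640x3 uint8, red, green, blue), "fov_y" (degrees; the focal length in pixels is half the picture's height over the tangent of half this angle, whatever the lens; pixels are square), "cx", "cy" (the principal point, pixels), "position" and "orientation" of the camera in the world; the wrist camera has in their place "hand_eye" (4x4, takes a point from camera to tool coordinates, whose origin is the TCP and whose axes are the tool frame's). Camera axes: x right, y down, z forward; pixel columns grow to the right and rows downward; lengths in m; the calibration is good to about 2 mm. A picture is of the moment at which its call begins: read the wrist's pose just before it. There is no depth.
- sign_off(): hands the job in, once; it reports no verdict.
The state is a dict: "time": time; "q": joint angles; "dq": joint speeds; "effort": joint torques, N m; "ee_pos": TCP position; "tcp_rot": TCP orientation; "wrist_force": force on the tool from outside, world axes, zero at the start; "torque": the same for the moment, N m; "finger_gap": opening from 0.0 (shut) to 1.0 (fully open).
Only numpy, scipy, OpenCV 4.12 (cv2) and the standard library are available. Lean on these libraries where they do the work, as an engineer would, in place of code of your own. Each camera call takes 0.05 s, during which the arm holds its last target. There are 200 camera calls.

### The job

The tube rotator's rotor has been taken apart for washing. Put it back on the leaning spindle: first the big tube disc, hub side up, fully down on the drive flange, then the small microtube ring fully down on the disc's hub, and last the steel hold-down weight, its bored foot first, fully down on the ring. Leave the two tube racks and the white tub where they stand.

Things in the scene. Friction and masses are not known exactly. Their poses are not given: they have to be found in the camera images.
- rotator: the tube rotator, fixed on the bench: a white enclosure 215 x 150 mm, 45 mm high, with two upright cheeks that carry a tilted aluminium motor. Origin under the enclosure at bench level; its front (speed dial and switch) faces its own -x. The spindle leans 32 degrees from vertical towards the front, in the rotator's x-z plane.
- spindle: the rotator's spindle, a steel rod 18 mm in diameter and 72 mm long that stands up out of a round steel drive flange (64 mm in diameter, 8 mm thick). It does not turn. Origin: on the spindle's axis at the upper face of the drive flange, about 175 mm above the bench; z runs up along the spindle, y is level. The last 10 mm of the rod taper to a 7 mm tip. Below the flange is the motor, 72 mm in diameter.
- spindle_tip (a point): the tip of the spindle, on its axis, 72 mm along z from the spindle's origin
- tube_disc: the big tube disc, white plastic, 160 mm in diameter, 0.2 kg: a 6 mm plate with ten 27 mm tube holes, and a round hub 34 mm in diameter that stands 34 mm high in all (28 mm above the plate), with a 23 mm bore right through. It lies hub up on the bench. Origin: centre of the underside of the plate; z is the bore's axis, out of the hub. In place its underside lies on the drive flange and the hub's end is 34 mm up the spindle.
- micro_ring: the microtube ring, white plastic, 68 mm in diameter, 18 mm thick, 0.06 kg, with a 23 mm bore and ten 11 mm holes; both faces are alike. It lies flat on the bench. Origin: centre of the underside; z is the bore's axis. In place it lies on the hub's end, from 34 to 52 mm up the spindle.
- micro_ring_mid (a point): the middle of the microtube ring: on its axis, half-way up (9 mm above the underside)
- hold_down: the hold-down weight, 0.3 kg, 52 mm tall: a steel disc 60 mm in diameter (from 8 to 22 mm up) on a narrower steel foot 34 mm in diameter and 8 mm high, with a round black plastic handle 38 mm in diameter from 22 mm up to the top. A plain 23 mm bore goes 30 mm up into it from the foot; it has no thread and slides on freely. It stands on its foot, handle up. Origin: centre of the underside of the foot; z is its axis. In place its foot lies on the ring, 52 mm up the spindle.
- red_rack: a red tube rack with tubes, 81 x 196 mm, 106 mm high with the tubes; leave it alone. Origin at the centre of its underside.
- blue_rack: a blue tube rack with tubes, 96 x 138 mm, 106 mm high with the tubes; leave it alone. Origin at the centre of its underside.
- tub: a white tub with a blue lid, 84 mm in diameter, 130 mm high; leave it alone. Origin at the centre of its underside.
Not all that is in view belongs to the job. Of the things like the tube_disc, leave any that is red; of the rest the larger one is meant. There is more than one size of the hold_down; the job needs the smaller.

How it is judged:
By the outcome, as a careful person would: the job done as asked, in the order asked, and still so for the second after the job is handed in, with the robot touching nothing.
It also fails if it takes over 72 s, if anything falls off the work surface, if the arm or the gripper's body presses on something with over 40 N, if the wrist force passes 120 N, or if a joint passes its speed limit or range.

## Working session

There is one attempt and no reset: what is moved stays moved. The work goes in short steps, Python scripts to look and compute and a tool call to move; the robot and the scene stay as the last step left them, time stands still between calls to the robot, and variables do not carry over. Pictures are saved under pics/ and viewed, on a budget of 10 in all, crops included, one or two more only if the job needs it, and the job is handed in when it is done.

Besides the shell and the picture viewer there is one more tool, called as name(argument=value, ...) on one line, values as JSON. servo_tool: Moves the arm, as the interface text tells. Its arguments: {"type":"object","properties":{"series":{"type":"array"}},"required":["series"]}

```bash
mkdir -p pics; ls
python3 - <<'E'
from workcell import manip, imaging
import cv2, numpy as np
s=manip.sense(); print({k:np.round(v,3) for k,v in s.items()}, manip.hold_point_z)
for n in ["scene","top"]:
    c=imaging.camera(n); cv2.imwrite(f"pics/{n}0.png",c["img"][:,:,::-1])
    print(n,c["fov_y"],c["cx"],c["cy"],c["position"],c["orientation"])
c=imaging.camera("wrist"); print(c["hand_eye"],c["fov_y"],c["cx"],c["cy"])
E
```

```text
pics
{'time': np.float64(0.0), 'q': array([ 1.   ,  0.053,  1.614,  0.   ,  1.476, -0.119]), 'dq': array([-0.001,  0.001, -0.   , -0.001,  0.   ,  0.001]), 'effort': array([ 2.0000e-03, -3.9368e+01, -3.7018e+01,  0.0000e+00,  7.0000e-03,
        0.0000e+00]), 'ee_pos': array([0.273, 0.562, 0.23 ]), 'tcp_rot': array([ 0.689,  0.158,  0.689, -0.159]), 'wrist_force': array([-0.386, -0.771, -0.337]), 'torque': array([0.016, 0.046, 0.056]), 'finger_gap': np.float64(0.997)} 0.0187
scene 47.90562893935712 316.6281879022493 238.84552176843027 [ 1.52769278 -0.11097429  1.52181969] [-0.23597312  0.68801255  0.65191255 -0.21439552]
top 49.12308604626594 315.68877830992335 232.88338302961006 [ 0.22569185 -0.02492518  1.38975766] [ 0.08090344 -0.67364251  0.72965008 -0.0852711 ]
[[-1.88008618e-04 -3.19489085e-01  9.47589937e-01 -1.41949558e-01]
 [ 9.99999981e-01 -1.07818530e-05  1.94771939e-04 -5.95809389e-05]
 [-5.20107333e-05  9.47589956e-01  3.19489081e-01 -8.20091135e-02]
 [ 0.00000000e+00  0.00000000e+00  0.00000000e+00  1.00000000e+00]] 65.74558877906371 319.90279871960365 244.15170362190833
```

View pics/scene0.png

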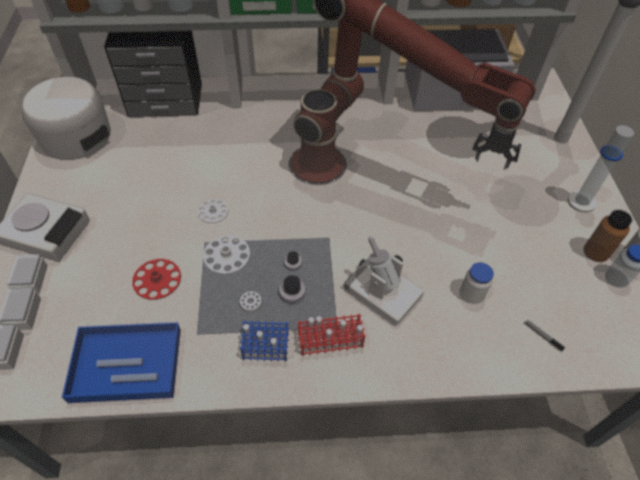

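View pics/top0.png

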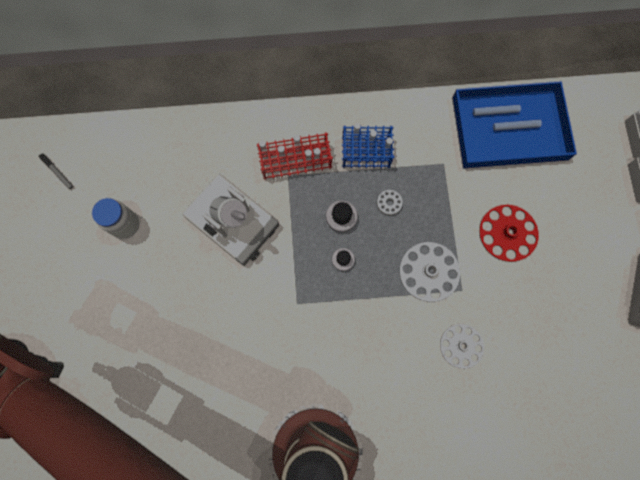

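The top picture shows the white disc at about (430,271), the ring at (390,202), the small weight at (344,260), the large weight at (342,215) and the rotator at about (232,218). I'll enlarge both pictures.

```bash
cat > h.py <<'E'
import numpy as np, cv2, json
from scipy.spatial.transform import Rotation as R
from workcell import manip, imaging
def rot(q): return R.from_quat(np.r_[q[1:],q[0]])
def cam(n):
    if n=="wrist": s=manip.sense()
    c=imaging.camera(n)
    f=240/np.tan(np.radians(c["fov_y"]/2)); K=np.array([[f,0,c["cx"]],[0,f,c["cy"]],[0,0,1.]])
    if n=="wrist":
        T=np.eye(4);T[:3,:3]=rot(s["tcp_rot"]).as_matrix();T[:3,3]=s["ee_pos"]; T=T@c["hand_eye"]
        M,p=T[:3,:3],T[:3,3]
    else: M,p=rot(c["orientation"]).as_matrix(),np.array(c["position"])
    return c["img"],K,M,p
def ray(C,u,v): return C[2]@np.linalg.solve(C[1],[u,v,1.])
def at(C,u,v,z): d=ray(C,u,v); return C[3]+d*(z-C[3][2])/d[2]
def tri(Cs,uvs):
    A=0;b=0
    for C,(u,v) in zip(Cs,uvs):
        d=ray(C,u,v);d/=np.linalg.norm(d);P=np.eye(3)-np.outer(d,d);A=A+P;b=b+P@C[3]
    return np.linalg.solve(A,b)
def proj(C,P):
    X=(np.atleast_2d(P)-C[3])@C[2]; x=X@C[1].T; return x[:,:2]/x[:,2:]
def crop(img,x0,y0,x1,y1,k,name): cv2.imwrite("pics/"+name,cv2.resize(img[y0:y1,x0:x1,::-1],None,fx=k,fy=k,interpolation=cv2.INTER_CUBIC))
E
python3 - <<'E'
from h import *
T=cam("top");S=cam("scene")
a=cv2.resize(T[0][160:310,180:470],None,fx=2.7,fy=2.7,interpolation=cv2.INTER_CUBIC)
cv2.imwrite("pics/t.png",a[:,:,::-1])
crop(S[0],335,225,435,325,6,"s.png")
for n,u,v,z in [("disc",430,271,.006),("ring",390,202,.018),("hd",344,258,.052),("bighd",342,212,.06),("tub",108,212,.13)]: print(n,at(T,u,v,z).round(3))
E
```

```text
disc [ 0.429 -0.342  0.006]
ring [ 0.624 -0.255  0.018]
hd [ 0.474 -0.114  0.052]
bighd [ 0.595 -0.119  0.06 ]
tub [0.622 0.467 0.13 ]
```

View pics/t.png

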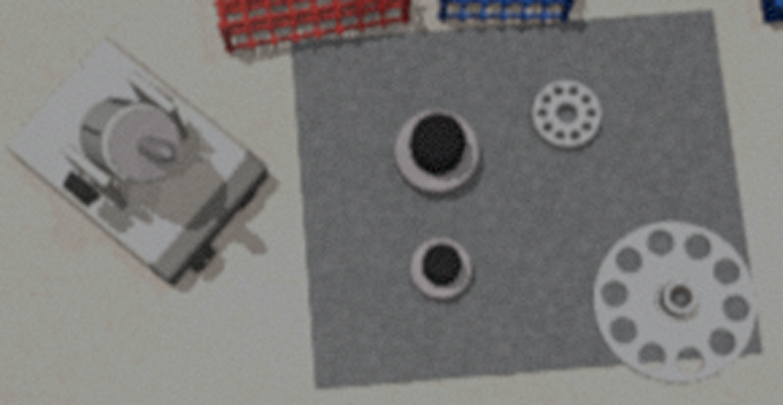

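View pics/s.png

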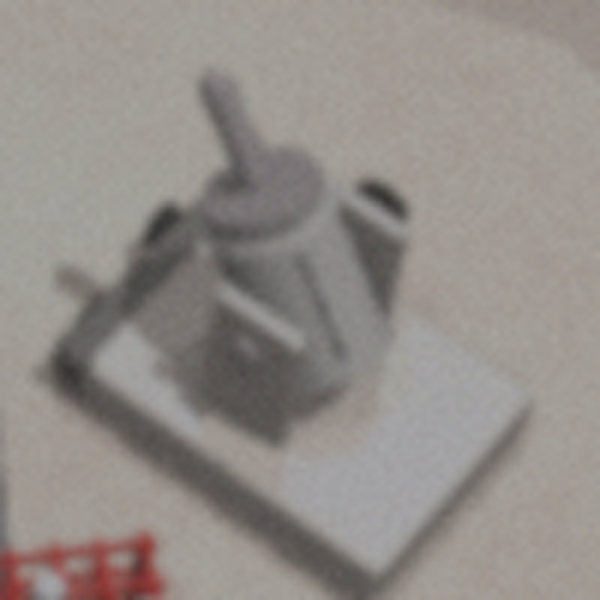

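The enlarged crops show, in top-crop pixels, the enclosure corners at about (8,148), (108,38), (268,165) and (170,282), the flange centre at (143,143) and the spindle tip at (165,152). In the scene crop the tip is at (213,76) and the flange centre at (263,192).

Run:
```python
from h import *
T=cam("top");S=cam("scene")
t=lambda x,y:(180+x/2.7,160+y/2.7); s=lambda x,y:(335+x/6,225+y/6)
tip=tri([T,S],[t(165,152),s(213,76)]); fl=tri([T,S],[t(143,143),s(263,192)])
print("tip",tip,"flange",fl,"len",np.linalg.norm(tip-fl))
c=[at(T,*t(*p),.045) for p in [(8,148),(108,38),(268,165),(170,282)]]
for i in range(4): d=c[(i+1)%4]-c[i]; print(c[i].round(3),np.linalg.norm(d).round(3),np.degrees(np.arctan2(d[1],d[0])).round(1))
d=tip-fl;print("lean azimuth",np.degrees(np.arctan2(d[1],d[0])),"tilt",np.degrees(np.arccos(d[2]/np.linalg.norm(d))))
for n,p,z in [("disc",(675,301),.006),("hubtop",(680,296),.034),("ring",(567,114),.018),("handle",(441,265),.052),("steel",(441,271),.022)]: print(n,at(T,*t(*p),z).round(3))
st=manip.sense();print(st['time'],rot(st['tcp_rot']).as_matrix().round(3))
```

```text
tip [0.55555169 0.12383375 0.23217621] flange [0.58350268 0.15163413 0.16903033] len 0.07444139910689114
[0.625 0.301 0.045] 0.148 -43.9
[0.732 0.199 0.045] 0.209 -133.6
[0.588 0.047 0.045] 0.149 137.0
[0.479 0.149 0.045] 0.212 46.2
lean azimuth -135.15478103636883 tilt 31.976759482594407
disc [ 0.428 -0.342  0.006]
hubtop [ 0.428 -0.341  0.034]
ring [ 0.624 -0.255  0.018]
handle [ 0.473 -0.112  0.052]
steel [ 0.473 -0.114  0.022]
0.35 [[-0.     0.437  0.9  ]
 [-0.     0.9   -0.437]
 [-1.    -0.    -0.   ]]
```

```bash
cat > go.py <<'E'
import sys; from h import *
# args: yaz then x,y,z triples ; prints tool-frame shifts
s=manip.sense(); M=rot(s["tcp_rot"]).as_matrix(); yaz=float(sys.argv[1])
cur=np.degrees(np.arctan2(M[1,1],M[0,1])); turn=(cur-yaz+180)%360-180
print("t",round(s["time"],2),"tcp",s["ee_pos"].round(4),"yaz",cur.round(2),"F",s["wrist_force"].round(1),"gap",round(s["finger_gap"],3),"turn",turn.round(2))
for a in sys.argv[2:]:
    p=np.array(eval(a)); print(a,(M.T@(p-s["ee_pos"])).round(4))
E
python3 go.py -43.7 "(.47,.1,.33)" "(.428,-.341,.15)"
```

```text
t 0.35 tcp [0.2728 0.5622 0.231 ] yaz 64.11 F [ 0.1 -0.3 -0.9] gap 1.003 turn 107.81
(.47,.1,.33) [-0.0988 -0.3297  0.3792]
(.428,-.341,.15) [ 0.0813 -0.7447  0.534 ]
```

servo_tool(series=[{"x": -0.099, "y": -0.33, "z": 0.379, "turn": 107.8, "claw": 0.0854}, {"x": -0.099, "y": -0.33, "z": 0.379, "turn": 107.8, "claw": 0.0854}, {"x": -0.099, "y": -0.33, "z": 0.379, "turn": 107.8, "claw": 0.0854}, {"x": -0.099, "y": -0.33, "z": 0.379, "turn": 107.8, "claw": 0.0854}, {"x": -0.099, "y": -0.33, "z": 0.379, "turn": 107.8, "claw": 0.0854}, {"x": -0.099, "y": -0.33, "z": 0.379, "turn": 107.8, "claw": 0.0854}, {"x": -0.099, "y": -0.33, "z": 0.379, "turn": 107.8, "claw": 0.0854}, {"x": -0.099, "y": -0.33, "z": 0.379, "turn": 107.8, "claw": 0.0854}, {"x": -0.099, "y": -0.33, "z": 0.379, "turn": 107.8, "claw": 0.0854}, {"x": -0.099, "y": -0.33, "z": 0.379, "turn": 107.8, "claw": 0.0854}, {"x": -0.099, "y": -0.33, "z": 0.379, "turn": 107.8, "claw": 0.0854}, {"x": -0.099, "y": -0.33, "z": 0.379, "turn": 107.8, "claw": 0.0854}, {"x": 0.081, "y": -0.745, "z": 0.534, "turn": 107.8, "claw": 0.0854}, {"x": 0.081, "y": -0.745, "z": 0.534, "turn": 107.8, "claw": 0.0854}, {"x": 0.081, "y": -0.745, "z": 0.534, "turn": 107.8, "claw": 0.0854}, {"x": 0.081, "y": -0.745, "z": 0.534, "turn": 107.8, "claw": 0.0854}, {"x": 0.081, "y": -0.745, "z": 0.534, "turn": 107.8, "claw": 0.0854}, {"x": 0.081, "y": -0.745, "z": 0.534, "turn": 107.8, "claw": 0.0854}, {"x": 0.081, "y": -0.745, "z": 0.534, "turn": 107.8, "claw": 0.0854}, {"x": 0.081, "y": -0.745, "z": 0.534, "turn": 107.8, "claw": 0.0854}])

```text
time: 2.02
ee_pos: [0.4391, -0.2003, 0.206]
tcp_rot: [0.278, 0.65, 0.278, -0.65]
wrist_force: [0.0, 0.5, -0.4]
finger_gap: 1.003
```

```bash
python3 go.py -43.7 "(.428,-.341,.15)"
```

```text
t 2.02 tcp [ 0.4391 -0.2003  0.206 ] yaz -43.71 F [ 0.   0.5 -0.4] gap 1.003 turn -0.01
(.428,-.341,.15) [0.0561 0.0891 0.1094]
```

servo_tool(series=[{"x": 0.056, "y": 0.089, "z": 0.109}, {"x": 0.056, "y": 0.089, "z": 0.109}, {"x": 0.056, "y": 0.089, "z": 0.109}, {"x": 0.056, "y": 0.089, "z": 0.109}, {"x": 0.056, "y": 0.089, "z": 0.109}, {"x": 0.056, "y": 0.089, "z": 0.109}])

```text
validation failed for argument at $.se...
```

```bash
python3 go.py -43.7 "(.428,-.341,.01)"
python3 - <<'E'
from h import *
C=cam("wrist"); cv2.imwrite("pics/w1.png",C[0][:,:,::-1])
a=np.linspace(0,2*np.pi,36)
print(proj(C,[[.428,-.341,.034],[.428,-.341,.0]]).round(0))
np.savez("w1.npz",K=C[1],M=C[2],p=C[3])
E
```

```text
t 2.02 tcp [ 0.4391 -0.2003  0.206 ] yaz -43.71 F [ 0.   0.5 -0.4] gap 1.003 turn -0.01
(.428,-.341,.01) [0.1961 0.0889 0.1094]
[[412. 328.]
 [404. 311.]]
```

View pics/w1.png

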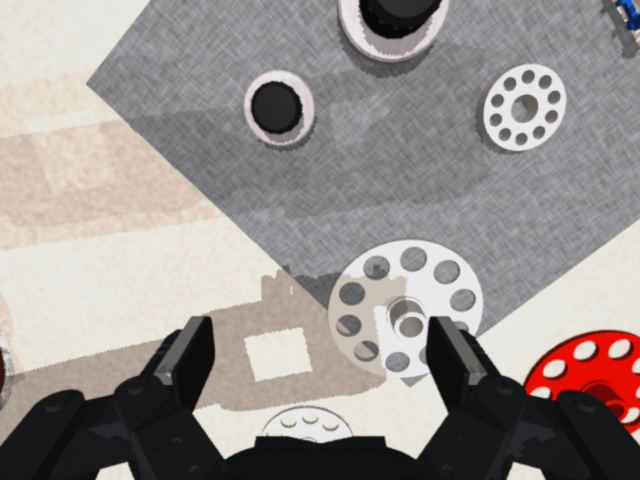

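The move was refused because it left out some fields. The picture, taken from the earlier pose, shows the hub end at (411,326) where I predicted (412,328). It also has the ring at (525,108) and the small handle at (276,107). The disc estimate holds, so I'll go in for the grasp.

Run:
```python
from h import *
d=np.load("w1.npz"); C=(0,d["K"],d["M"],d["p"])
print(at(C,411,326,.034),at(C,406,310,.006),at(C,525,108,.018),at(C,276,107,.052))
```

```text
[ 0.42917802 -0.33838875  0.034     ] [ 0.4314545  -0.33778226  0.006     ] [ 0.62618483 -0.25314659  0.018     ] [ 0.47842232 -0.11225392  0.052     ]
```

servo_tool(series=[{"x": 0.056, "y": 0.089, "z": 0.109, "turn": 0, "claw": 0.0854}, {"x": 0.056, "y": 0.089, "z": 0.109, "turn": 0, "claw": 0.0854}, {"x": 0.056, "y": 0.089, "z": 0.109, "turn": 0, "claw": 0.0854}, {"x": 0.056, "y": 0.089, "z": 0.109, "turn": 0, "claw": 0.0854}, {"x": 0.056, "y": 0.089, "z": 0.109, "turn": 0, "claw": 0.0854}, {"x": 0.056, "y": 0.089, "z": 0.109, "turn": 0, "claw": 0.0854}, {"x": 0.056, "y": 0.089, "z": 0.109, "turn": 0, "claw": 0.0854}, {"x": 0.056, "y": 0.089, "z": 0.109, "turn": 0, "claw": 0.0854}])

```text
time: 2.73
ee_pos: [0.4293, -0.338, 0.1511]
tcp_rot: [0.279, 0.65, 0.278, -0.65]
wrist_force: [-0.5, 0.9, 0.3]
finger_gap: 0.998
```

```bash
python3 go.py -43.7 "(.428,-.342,.012)"
```

```text
t 2.73 tcp [ 0.4293 -0.338   0.1511] yaz -43.62 F [-0.5  0.9  0.3] gap 0.998 turn 0.08
(.428,-.342,.012) [0.1391 0.0016 0.0038]
```

servo_tool(series=[{"x": 0.04, "y": 0.001, "z": 0.002, "turn": 0, "claw": 0.0854}, {"x": 0.08, "y": 0.001, "z": 0.002, "turn": 0, "claw": 0.0854}, {"x": 0.11, "y": 0.001, "z": 0.002, "turn": 0, "claw": 0.0854}, {"x": 0.13, "y": 0.001, "z": 0.002, "turn": 0, "claw": 0.0854}, {"x": 0.14, "y": 0.001, "z": 0.002, "turn": 0, "claw": 0.0854}, {"x": 0.14, "y": 0.001, "z": 0.002, "turn": 0, "claw": 0.06}, {"x": 0.14, "y": 0.001, "z": 0.002, "turn": 0, "claw": 0.02}, {"x": 0.14, "y": 0.001, "z": 0.002, "turn": 0, "claw": 0.02}, {"x": 0.14, "y": 0.001, "z": 0.002, "turn": 0, "claw": 0.02}, {"x": 0.14, "y": 0.001, "z": 0.002, "turn": 0, "claw": 0.02}, {"x": 0.14, "y": 0.001, "z": 0.002, "turn": 0, "claw": 0.02}, {"x": 0.14, "y": 0.001, "z": 0.002, "turn": 0, "claw": 0.02}, {"x": 0.13, "y": 0.001, "z": 0.002, "turn": 0, "claw": 0.02}, {"x": 0.11, "y": 0.001, "z": 0.002, "turn": 0, "claw": 0.02}, {"x": 0.08, "y": 0.001, "z": 0.002, "turn": 0, "claw": 0.02}, {"x": 0.04, "y": 0.001, "z": 0.002, "turn": 0, "claw": 0.02}, {"x": 0.0, "y": 0.001, "z": 0.002, "turn": 0, "claw": 0.02}, {"x": 0.0, "y": 0.001, "z": 0.002, "turn": 0, "claw": 0.02}, {"x": 0.0, "y": 0.001, "z": 0.002, "turn": 0, "claw": 0.02}])

```text
time: 4.32
ee_pos: [0.4298, -0.3427, 0.1552]
tcp_rot: [0.281, 0.651, 0.275, -0.649]
wrist_force: [-0.9, 0.4, -2.7]
finger_gap: 0.378
```

```bash
python3 go.py -43.7 "(.55,.12,.33)"
python3 - <<'E'
from h import *
from scipy.optimize import least_squares
T=cam("top");S=cam("scene")
t=lambda x,y:(180+x/2.7,160+y/2.7); s=lambda x,y:(335+x/6,225+y/6)
az=np.radians(-133.7); a=np.r_[np.sin(np.radians(32))*np.array([np.cos(az),np.sin(az)]),np.cos(np.radians(32))]
def res(p):
    o=np.array([p[0],p[1],.175]); tip=o+.072*a
    return np.r_[proj(T,[tip,o])-[t(165,152),t(143,143)],proj(S,[tip,o])-[s(213,76),s(263,192)]].ravel()
r=least_squares(res,[.58,.15]);print(r.x,r.fun.round(2)); o=np.r_[r.x,.175];print("tip",o+.072*a)
C=S[0][225:325,335:435].repeat(1,0); k=7
im=cv2.resize(C,None,fx=k,fy=k,interpolation=cv2.INTER_CUBIC)[:,:,::-1].copy()
n=np.r_[-a[2]*0,0,0]; e1=np.cross(a,[0,0,1]);e1/=np.linalg.norm(e1);e2=np.cross(a,e1)
th=np.linspace(0,2*np.pi,40)[:,None]
for h,rad in [(0,.032),(0.0,.009),(.062,.009),(.072,.0035)]:
    P=o+h*a+rad*(np.cos(th)*e1+np.sin(th)*e2)
    q=((proj(S,P)-[335,225]+.5)*k).astype(np.int32); cv2.polylines(im,[q[:,None]],True,(0,0,255),1)
im2=cv2.resize(T[0][185:255,190:290],None,fx=k,fy=k,interpolation=cv2.INTER_CUBIC)[:,:,::-1].copy()
for h,rad in [(0,.032),(0.0,.009),(.062,.009),(.072,.0035)]:
    P=o+h*a+rad*(np.cos(th)*e1+np.sin(th)*e2)
    q=((proj(T,P)-[190,185]+.5)*k).astype(np.int32); cv2.polylines(im2,[q[:,None]],True,(0,0,255),1)
cv2.imwrite("pics/ov.png",np.hstack([im[:490,:400],im2[:490,:400]]))
E
```

```text
t 4.32 tcp [ 0.4298 -0.3427  0.1552] yaz -43.69 F [-0.9  0.4 -2.7] gap 0.378 turn 0.01
(.55,.12,.33) [-0.177  -0.2312 -0.4175]
[0.58273133 0.15076069] [-0.12 -0.82 -0.35 -0.4  -0.18 -0.55 -0.37 -1.3 ]
tip [0.55637128 0.12317647 0.23605946]
```

View pics/ov.png

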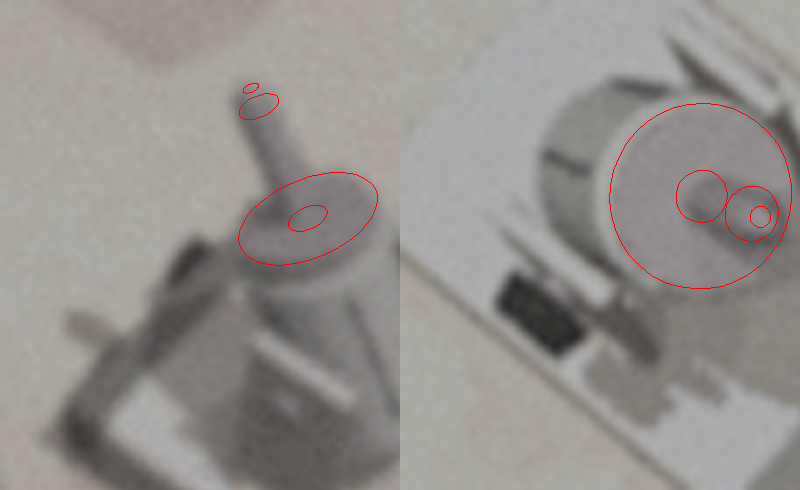

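The overlay agrees to within 1–2 px (3–5 mm). I'll take the disc to a spot behind the spindle where the wrist camera can see the tip past it.

```bash
python3 go.py -43.7 "(.68,.253,.32)"
```

```text
t 4.42 tcp [ 0.4276 -0.3403  0.1499] yaz -43.69 F [ 0.1  0.1 -2.4] gap 0.382 turn 0.01
(.68,.253,.32) [-0.1699 -0.2275 -0.6034]
```

servo_tool(series=[{"x": -0.04, "y": 0, "z": 0, "turn": 0, "claw": 0.02}, {"x": -0.08, "y": 0, "z": 0, "turn": 0, "claw": 0.02}, {"x": -0.115, "y": 0, "z": -0.02, "turn": 0, "claw": 0.02}, {"x": -0.145, "y": -0.01, "z": -0.04, "turn": 0, "claw": 0.02}, {"x": -0.17, "y": -0.228, "z": -0.603, "turn": 0, "claw": 0.02}, {"x": -0.17, "y": -0.228, "z": -0.603, "turn": 0, "claw": 0.02}, {"x": -0.17, "y": -0.228, "z": -0.603, "turn": 0, "claw": 0.02}, {"x": -0.17, "y": -0.228, "z": -0.603, "turn": 0, "claw": 0.02}, {"x": -0.17, "y": -0.228, "z": -0.603, "turn": 0, "claw": 0.02}, {"x": -0.17, "y": -0.228, "z": -0.603, "turn": 0, "claw": 0.02}, {"x": -0.17, "y": -0.228, "z": -0.603, "turn": 0, "claw": 0.02}, {"x": -0.17, "y": -0.228, "z": -0.603, "turn": 0, "claw": 0.02}, {"x": -0.17, "y": -0.228, "z": -0.603, "turn": 0, "claw": 0.02}, {"x": -0.17, "y": -0.228, "z": -0.603, "turn": 0, "claw": 0.02}, {"x": -0.17, "y": -0.228, "z": -0.603, "turn": 0, "claw": 0.02}, {"x": -0.17, "y": -0.228, "z": -0.603, "turn": 0, "claw": 0.02}, {"x": -0.17, "y": -0.228, "z": -0.603, "turn": 0, "claw": 0.02}, {"x": -0.17, "y": -0.228, "z": -0.603, "turn": 0, "claw": 0.02}, {"x": -0.17, "y": -0.228, "z": -0.603, "turn": 0, "claw": 0.02}, {"x": -0.17, "y": -0.228, "z": -0.603, "turn": 0, "claw": 0.02}])

```text
time: 6.08
ee_pos: [0.6793, 0.2571, 0.3155]
tcp_rot: [-0.279, -0.648, -0.281, 0.651]
wrist_force: [-1.7, -0.7, -3.0]
finger_gap: 0.377
```

servo_tool(series=[{"x": 0, "y": 0, "z": 0, "turn": 0, "claw": 0.02}, {"x": 0, "y": 0, "z": 0, "turn": 0, "claw": 0.02}, {"x": 0, "y": 0, "z": 0, "turn": 0, "claw": 0.02}, {"x": 0, "y": 0, "z": 0, "turn": 0, "claw": 0.02}])

```text
time: 6.42
ee_pos: [0.6795, 0.2513, 0.32]
tcp_rot: [-0.278, -0.65, -0.278, 0.651]
wrist_force: [0.6, -0.3, -3.0]
finger_gap: 0.381
```

```bash
python3 go.py -43.7 "(.556,.123,.27)"
python3 - <<'E'
from h import *
C=cam("wrist"); cv2.imwrite("pics/w2.png",C[0][:,:,::-1])
np.savez("w2.npz",K=C[1],M=C[2],p=C[3])
print(proj(C,[[.5564,.1232,.236],[.5827,.1508,.175]]).round(0))
E
```

```text
t 6.42 tcp [0.6795 0.2513 0.32  ] yaz -43.78 F [ 0.6 -0.3 -3. ] gap 0.381 turn -0.08
(.556,.123,.27) [ 0.0502 -0.0004  0.178 ]
[[319. 462.]
 [319. 372.]]
```

View pics/w2.png

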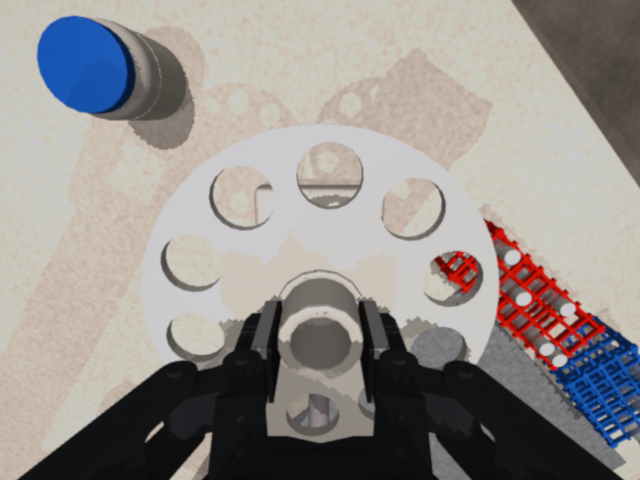

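The image's lower side looks along +z, and the tub at the top of the picture lies behind. The held disc and fingers hide the spindle from here. The spindle will show if the tool stands 115 mm in front of it, so I'll move across at height.

servo_tool(series=[{"x": 0, "y": 0, "z": 0.04, "turn": 0, "claw": 0.02}, {"x": 0, "y": 0, "z": 0.08, "turn": 0, "claw": 0.02}, {"x": 0, "y": 0, "z": 0.12, "turn": 0, "claw": 0.02}, {"x": 0, "y": 0, "z": 0.16, "turn": 0, "claw": 0.02}, {"x": 0, "y": 0, "z": 0.2, "turn": 0, "claw": 0.02}, {"x": 0, "y": 0, "z": 0.24, "turn": 0, "claw": 0.02}, {"x": 0, "y": 0, "z": 0.27, "turn": 0, "claw": 0.02}, {"x": 0, "y": 0, "z": 0.29, "turn": 0, "claw": 0.02}, {"x": 0, "y": 0, "z": 0.293, "turn": 0, "claw": 0.02}, {"x": 0, "y": 0, "z": 0.293, "turn": 0, "claw": 0.02}, {"x": 0, "y": 0, "z": 0.293, "turn": 0, "claw": 0.02}, {"x": 0, "y": 0, "z": 0.293, "turn": 0, "claw": 0.02}, {"x": 0, "y": 0, "z": 0.293, "turn": 0, "claw": 0.02}])

```text
time: 7.55
ee_pos: [0.4778, 0.0413, 0.3203]
tcp_rot: [-0.278, -0.65, -0.278, 0.65]
wrist_force: [-0.2, 0.1, -2.3]
finger_gap: 0.38
```

```bash
python3 go.py -43.7 "(.556,.123,.27)"
python3 - <<'E'
from h import *
C=cam("wrist"); cv2.imwrite("pics/w3.png",C[0][:,:,::-1])
np.savez("w3.npz",K=C[1],M=C[2],p=C[3])
print(proj(C,[[.5564,.1232,.236],[.5827,.1508,.175]]).round(0))
E
```

```text
t 7.55 tcp [0.4778 0.0413 0.3203] yaz -43.64 F [-0.2  0.1 -2.3] gap 0.38 turn 0.06
(.556,.123,.27) [ 0.0502  0.0002 -0.1131]
[[320.  59.]
 [320.  10.]]
```

View pics/w3.png

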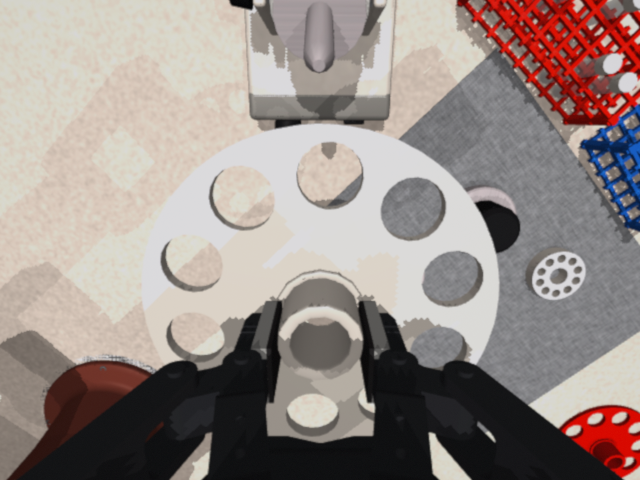

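The spindle tip is at about (319,66), against (320,59) predicted, and the rotator stands square in the image, so the yaw is right. The held hub's bore mouth is centred at about (320,342).

Run:
```python
from h import *
d=np.load("w3.npz"); C=(0,d["K"],d["M"],d["p"]); s=manip.sense(); M=rot(s["tcp_rot"]).as_matrix()
f=lambda u,v,z: M.T@(at(C,u,v,z)-s["ee_pos"])
print("tip",at(C,319,66,.236),f(319,66,.236)); print("hub top",f(320,342,s["ee_pos"][2]+.023))
print("plate centre from edges row 124..?",f(320,124,s["ee_pos"][2]-.005), f(143,280,s["ee_pos"][2]-.005), f(498,280,s["ee_pos"][2]-.005))
```

```text
tip [0.55348674 0.12116293 0.236     ] [ 0.08415636 -0.00022191 -0.11002716]
hub top [-0.0230011   0.00024769 -0.00375511]
plate centre from edges row 124..? [ 0.00497902  0.00027136 -0.08039169] [ 0.00503305 -0.0761377  -0.01632499] [ 0.00495802  0.07710792 -0.01630607]
```

servo_tool(series=[{"x": 0, "y": 0, "z": -0.04, "turn": 0, "claw": 0.02}, {"x": 0, "y": 0, "z": -0.08, "turn": 0, "claw": 0.02}, {"x": 0, "y": 0, "z": -0.105, "turn": 0, "claw": 0.02}, {"x": 0, "y": 0, "z": -0.116, "turn": 0, "claw": 0.02}, {"x": 0, "y": 0, "z": -0.116, "turn": 0, "claw": 0.02}, {"x": 0.03, "y": 0, "z": -0.116, "turn": 0, "claw": 0.02}, {"x": 0.055, "y": 0, "z": -0.116, "turn": 0, "claw": 0.02}, {"x": 0.065, "y": 0, "z": -0.116, "turn": 0, "claw": 0.02}, {"x": 0.065, "y": 0, "z": -0.116, "turn": 0, "claw": 0.02}, {"x": 0.065, "y": 0, "z": -0.116, "turn": 0, "claw": 0.02}, {"x": 0.065, "y": 0, "z": -0.116, "turn": 0, "claw": 0.02}, {"x": 0.065, "y": 0, "z": -0.116, "turn": 0, "claw": 0.02}])

```text
time: 8.6
ee_pos: [0.5585, 0.1246, 0.2579]
tcp_rot: [0.278, 0.651, 0.278, -0.649]
wrist_force: [-0.9, -0.3, -2.8]
finger_gap: 0.382
```

```bash
python3 go.py -43.7 "(.5535,.1212,.236)"
python3 - <<'E'
from h import *
C=cam("wrist"); cv2.imwrite("pics/w4.png",C[0][240:440,220:420,::-1].repeat(3,0).repeat(3,1))
E
```

```text
t 8.6 tcp [0.5585 0.1246 0.2579] yaz -43.7 F [-0.9 -0.3 -2.8] gap 0.382 turn -0.0
(.5535,.1212,.236) [ 0.0219 -0.0013  0.0059]
```

View pics/w4.png

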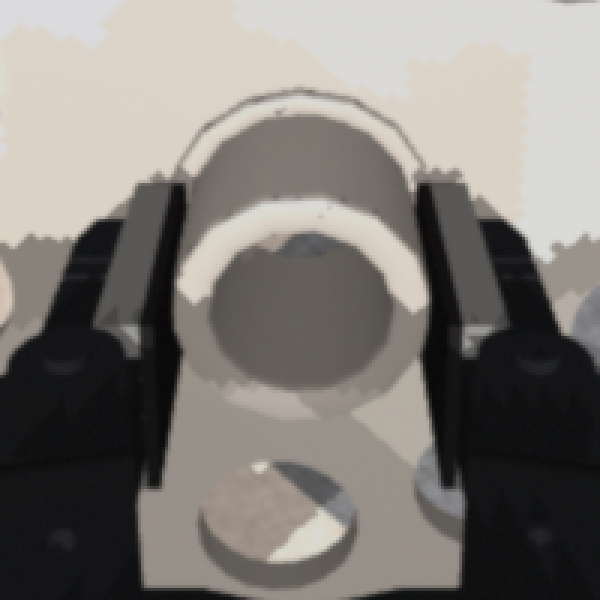

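The bore is open and the tip isn't visible in it yet (tip about 11 mm below the disc). I'll lower it.

servo_tool(series=[{"x": 0.008, "y": -0.001, "z": 0, "turn": 0, "claw": 0.02}, {"x": 0.014, "y": -0.001, "z": 0, "turn": 0, "claw": 0.02}, {"x": 0.018, "y": -0.001, "z": 0, "turn": 0, "claw": 0.02}, {"x": 0.021, "y": -0.001, "z": 0, "turn": 0, "claw": 0.02}, {"x": 0.021, "y": -0.001, "z": 0, "turn": 0, "claw": 0.02}, {"x": 0.021, "y": -0.001, "z": 0, "turn": 0, "claw": 0.02}])

```text
time: 9.15
ee_pos: [0.5575, 0.126, 0.2346]
tcp_rot: [0.278, 0.651, 0.278, -0.649]
wrist_force: [4.5, 3.1, -2.3]
finger_gap: 0.382
```

```bash
python3 go.py -43.7 "(.5535,.1212,.236)"
python3 - <<'E'
from h import *
C=cam("wrist"); cv2.imwrite("pics/w5.png",C[0][240:440,220:420,::-1].repeat(3,0).repeat(3,1))
E
```

```text
t 9.15 tcp [0.5575 0.126  0.2346] yaz -43.68 F [ 4.5  3.1 -2.3] gap 0.382 turn 0.02
(.5535,.1212,.236) [-0.0014  0.0004  0.0062]
```

View pics/w5.png

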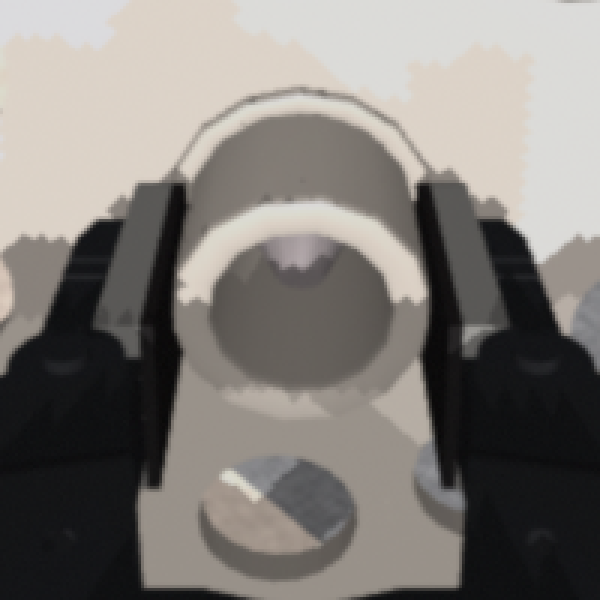

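The tip now shows inside the bore at (300,260), with light contact. I'll release the disc.

servo_tool(series=[{"x": 0, "y": 0, "z": 0, "turn": 0, "claw": 0.045}, {"x": 0, "y": 0, "z": 0, "turn": 0, "claw": 0.06}, {"x": 0, "y": 0, "z": 0, "turn": 0, "claw": 0.0854}, {"x": 0, "y": 0, "z": 0, "turn": 0, "claw": 0.0854}, {"x": 0, "y": 0, "z": 0, "turn": 0, "claw": 0.0854}, {"x": 0, "y": 0, "z": 0, "turn": 0, "claw": 0.0854}, {"x": -0.02, "y": 0, "z": 0, "turn": 0, "claw": 0.0854}, {"x": -0.06, "y": 0, "z": 0, "turn": 0, "claw": 0.0854}, {"x": -0.09, "y": 0, "z": 0, "turn": 0, "claw": 0.0854}, {"x": -0.09, "y": 0, "z": 0, "turn": 0, "claw": 0.0854}, {"x": -0.09, "y": 0, "z": 0, "turn": 0, "claw": 0.0854}])

```text
time: 10.12
ee_pos: [0.5579, 0.1254, 0.3277]
tcp_rot: [0.279, 0.652, 0.277, -0.648]
wrist_force: [-0.1, -0.7, -0.9]
finger_gap: 0.999
```

```bash
python3 go.py -43.7 "(.625,-.254,.12)" "(.58,-.02,.32)"
python3 - <<'E'
from h import *
C=cam("wrist"); S=cam("scene"); T=cam("top")
a=cv2.resize(S[0][215:335,330:450],(400,400),interpolation=cv2.INTER_CUBIC); b=cv2.resize(C[0],(533,400))[:,70:470]
cv2.imwrite("pics/m6.png",np.hstack([a,b])[:,:,::-1])
E
```

```text
t 10.12 tcp [0.5579 0.1254 0.3277] yaz -43.69 F [-0.1 -0.7 -0.9] gap 0.999 turn 0.01
(.625,-.254,.12) [0.2079 0.3098 0.2289]
(.58,-.02,.32) [0.0078 0.1164 0.0899]
```

View pics/m6.png

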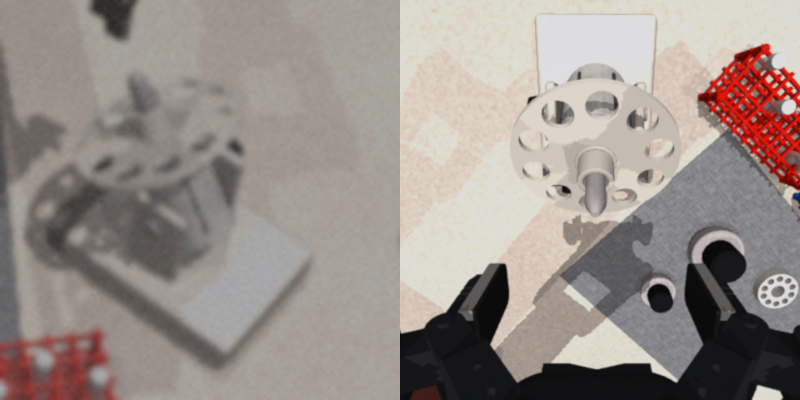

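The disc slid down and lies flat on the flange with the bare spindle above its hub, in both views. Next is the ring. The two estimates agree to 2.5 mm and the jaw has 8.5 mm to spare on each side, so I'll go straight to it.

servo_tool(series=[{"x": 0, "y": 0.031, "z": 0.023, "turn": 0, "claw": 0.0854}, {"x": 0, "y": 0.062, "z": 0.046, "turn": 0, "claw": 0.0854}, {"x": 0.008, "y": 0.093, "z": 0.069, "turn": 0, "claw": 0.0854}, {"x": 0.015, "y": 0.124, "z": 0.092, "turn": 0, "claw": 0.0854}, {"x": 0.025, "y": 0.155, "z": 0.115, "turn": 0, "claw": 0.0854}, {"x": 0.035, "y": 0.186, "z": 0.138, "turn": 0, "claw": 0.0854}, {"x": 0.045, "y": 0.217, "z": 0.161, "turn": 0, "claw": 0.0854}, {"x": 0.06, "y": 0.248, "z": 0.184, "turn": 0, "claw": 0.0854}, {"x": 0.08, "y": 0.275, "z": 0.205, "turn": 0, "claw": 0.0854}, {"x": 0.11, "y": 0.295, "z": 0.22, "turn": 0, "claw": 0.0854}, {"x": 0.14, "y": 0.31, "z": 0.229, "turn": 0, "claw": 0.0854}, {"x": 0.178, "y": 0.31, "z": 0.229, "turn": 0, "claw": 0.0854}, {"x": 0.208, "y": 0.31, "z": 0.229, "turn": 0, "claw": 0.0854}, {"x": 0.228, "y": 0.31, "z": 0.229, "turn": 0, "claw": 0.0854}, {"x": 0.228, "y": 0.31, "z": 0.229, "turn": 0, "claw": 0.0854}, {"x": 0.228, "y": 0.31, "z": 0.229, "turn": 0, "claw": 0.0854}, {"x": 0.228, "y": 0.31, "z": 0.229, "turn": 0, "claw": 0.0854}])

```text
time: 11.68
ee_pos: [0.6232, -0.2545, 0.0973]
tcp_rot: [0.278, 0.65, 0.278, -0.65]
wrist_force: [-0.0, 0.1, -0.0]
finger_gap: 0.999
```

```bash
python3 go.py -43.7 "(.625,-.254,-.002)"
python3 - <<'E'
from h import *
C=cam("wrist"); P=proj(C,[[.625,-.254,.018]])[0]; print(P)
u,v=P.astype(int); g=C[0][v-110:v+110,u-150:u+150].astype(int)
m=((g.min(2)>130)).astype(np.uint8); n,l,st,ce=cv2.connectedComponentsWithStats(m)
for i in range(1,n):
    if st[i,4]>800: x,y,w,h,A=st[i]; print(x+u-150,y+v-110,w,h,A, at(C,x+u-150+w/2,y+v-110+h/2,.018).round(4))
E
```

```text
t 11.68 tcp [ 0.6232 -0.2545  0.0973] yaz -43.68 F [-0.   0.1 -0. ] gap 0.999 turn 0.02
(.625,-.254,-.002) [ 0.0993  0.0009 -0.0016]
[320.99203436 253.29000159]
170 143 300 202 34803 [ 0.6288 -0.2491  0.018 ]
385 333 41 30 888 [ 0.6192 -0.3451  0.018 ]
```

Run:
```python
from h import *
C=cam("wrist"); g=C[0].astype(int); 
for th in (150,170,190,205):
    m=(g.min(2)>th).astype(np.uint8); m[:,:180]=0;m[:,460:]=0
    n,l,st,ce=cv2.connectedComponentsWithStats(m)
    for i in range(1,n):
        x,y,w,h,A=st[i]
        if A>1500: print(th,x,y,w,h,A,at(C,x+w/2,y+h/2,.018).round(4))
```

```text
150 180 0 195 124 11456 [ 0.6846 -0.1585  0.018 ]
150 258 198 202 116 8431 [ 0.6418 -0.2729  0.018 ]
150 387 334 61 125 3121 [ 0.5996 -0.3846  0.018 ]
150 222 373 82 71 2618 [ 0.51   -0.3136  0.018 ]
170 266 198 108 101 5637 [ 0.6273 -0.2519  0.018 ]
190 266 199 108 100 5312 [ 0.6271 -0.2522  0.018 ]
205 267 199 106 100 5024 [ 0.6271 -0.2522  0.018 ]
```

servo_tool(series=[{"x": 0.03, "y": 0.001, "z": -0.003, "turn": 0, "claw": 0.0854}, {"x": 0.06, "y": 0.001, "z": -0.003, "turn": 0, "claw": 0.0854}, {"x": 0.085, "y": 0.001, "z": -0.003, "turn": 0, "claw": 0.0854}, {"x": 0.095, "y": 0.001, "z": -0.003, "turn": 0, "claw": 0.0854}, {"x": 0.099, "y": 0.001, "z": -0.003, "turn": 0, "claw": 0.0854}, {"x": 0.099, "y": 0.001, "z": -0.003, "turn": 0, "claw": 0.0854}, {"x": 0.099, "y": 0.001, "z": -0.003, "turn": 0, "claw": 0.055}, {"x": 0.099, "y": 0.001, "z": -0.003, "turn": 0, "claw": 0.055}, {"x": 0.099, "y": 0.001, "z": -0.003, "turn": 0, "claw": 0.055}, {"x": 0.099, "y": 0.001, "z": -0.003, "turn": 0, "claw": 0.055}, {"x": 0.099, "y": 0.001, "z": -0.003, "turn": 0, "claw": 0.055}, {"x": 0.09, "y": 0.001, "z": -0.003, "turn": 0, "claw": 0.055}, {"x": 0.06, "y": 0.001, "z": -0.003, "turn": 0, "claw": 0.055}, {"x": 0.03, "y": 0.001, "z": -0.003, "turn": 0, "claw": 0.055}, {"x": 0.0, "y": 0.001, "z": -0.003, "turn": 0, "claw": 0.055}, {"x": 0.0, "y": 0.001, "z": -0.003, "turn": 0, "claw": 0.055}, {"x": 0.0, "y": 0.001, "z": -0.003, "turn": 0, "claw": 0.055}, {"x": 0.0, "y": 0.001, "z": -0.003, "turn": 0, "claw": 0.055}])

```text
time: 13.28
ee_pos: [0.6254, -0.2528, 0.0967]
tcp_rot: [0.278, 0.65, 0.278, -0.65]
wrist_force: [-0.9, -0.5, -1.8]
finger_gap: 0.769
```

```bash
python3 go.py -43.7 "(.625,-.254,.3)" "(.5535,.1212,.3)"
python3 - <<'E'
from h import *
C=cam("wrist"); cv2.imwrite("pics/w7.png",C[0][200:,100:540,::-1])
E
```

```text
t 13.28 tcp [ 0.6254 -0.2528  0.0967] yaz -43.69 F [-0.9 -0.5 -1.8] gap 0.769 turn 0.01
(.625,-.254,.3) [-0.2033  0.0006  0.0012]
(.5535,.1212,.3) [-0.2033 -0.3103 -0.2208]
```

View pics/w7.png

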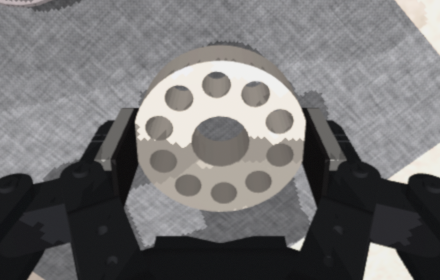

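The ring is held level and central between the pads, with its bore at (220,137) in the crop. I'll take it above the spindle tip.

servo_tool(series=[{"x": -0.04, "y": 0, "z": 0, "turn": 0, "claw": 0.055}, {"x": -0.08, "y": 0, "z": 0, "turn": 0, "claw": 0.055}, {"x": -0.12, "y": 0, "z": 0, "turn": 0, "claw": 0.055}, {"x": -0.15, "y": -0.02, "z": -0.015, "turn": 0, "claw": 0.055}, {"x": -0.175, "y": -0.045, "z": -0.033, "turn": 0, "claw": 0.055}, {"x": -0.19, "y": -0.075, "z": -0.055, "turn": 0, "claw": 0.055}, {"x": -0.203, "y": -0.105, "z": -0.077, "turn": 0, "claw": 0.055}, {"x": -0.203, "y": -0.137, "z": -0.1, "turn": 0, "claw": 0.055}, {"x": -0.203, "y": -0.17, "z": -0.124, "turn": 0, "claw": 0.055}, {"x": -0.203, "y": -0.203, "z": -0.148, "turn": 0, "claw": 0.055}, {"x": -0.203, "y": -0.236, "z": -0.172, "turn": 0, "claw": 0.055}, {"x": -0.203, "y": -0.265, "z": -0.193, "turn": 0, "claw": 0.055}, {"x": -0.203, "y": -0.29, "z": -0.211, "turn": 0, "claw": 0.055}, {"x": -0.203, "y": -0.305, "z": -0.222, "turn": 0, "claw": 0.055}, {"x": -0.203, "y": -0.31, "z": -0.227, "turn": 0, "claw": 0.055}, {"x": -0.19, "y": -0.31, "z": -0.227, "turn": 0, "claw": 0.055}, {"x": -0.165, "y": -0.31, "z": -0.227, "turn": 0, "claw": 0.055}, {"x": -0.15, "y": -0.31, "z": -0.227, "turn": 0, "claw": 0.055}, {"x": -0.15, "y": -0.31, "z": -0.227, "turn": 0, "claw": 0.055}, {"x": -0.15, "y": -0.31, "z": -0.227, "turn": 0, "claw": 0.055}])

```text
time: 15.0
ee_pos: [0.5574, 0.124, 0.2438]
tcp_rot: [-0.277, -0.649, -0.278, 0.652]
wrist_force: [0.0, 0.8, -0.5]
finger_gap: 0.77
```

```bash
python3 go.py -43.7 "(.5535,.1212,.224)"
```

```text
t 15.0 tcp [0.5574 0.124  0.2438] yaz -43.78 F [ 0.   0.8 -0.5] gap 0.77 turn -0.08
(.5535,.1212,.224) [ 0.0198 -0.0008  0.0046]
```

servo_tool(series=[{"x": 0.008, "y": -0.001, "z": -0.0015, "turn": 0, "claw": 0.055}, {"x": 0.014, "y": -0.001, "z": -0.0015, "turn": 0, "claw": 0.055}, {"x": 0.018, "y": -0.001, "z": -0.0015, "turn": 0, "claw": 0.055}, {"x": 0.02, "y": -0.001, "z": -0.0015, "turn": 0, "claw": 0.055}, {"x": 0.02, "y": -0.001, "z": -0.0015, "turn": 0, "claw": 0.055}, {"x": 0.02, "y": -0.001, "z": -0.0015, "turn": 0, "claw": 0.055}])

```text
time: 15.5
ee_pos: [0.5586, 0.1272, 0.2265]
tcp_rot: [0.278, 0.65, 0.278, -0.65]
wrist_force: [0.5, -0.3, -1.2]
finger_gap: 0.77
```

```bash
python3 go.py -43.7 "(.5535,.1212,.224)"
python3 - <<'E'
from h import *
C=cam("wrist"); cv2.imwrite("pics/w8.png",C[0][240:440,220:420,::-1].repeat(2,0).repeat(2,1))
E
```

```text
t 15.5 tcp [0.5586 0.1272 0.2265] yaz -43.68 F [ 0.5 -0.3 -1.2] gap 0.77 turn 0.02
(.5535,.1212,.224) [0.0025 0.0005 0.0078]
```

View pics/w8.png

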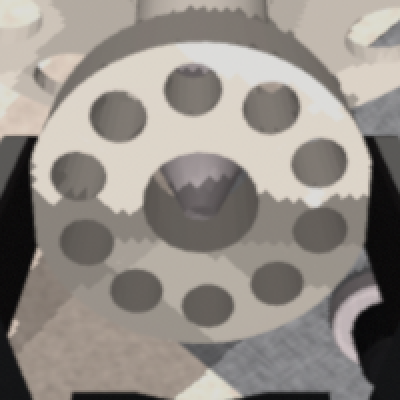

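The spindle tip shows well inside the ring's bore and nothing is touching. I'll go down 3 mm more and release.

servo_tool(series=[{"x": 0.002, "y": 0, "z": 0, "turn": 0, "claw": 0.055}, {"x": 0.003, "y": 0, "z": 0, "turn": 0, "claw": 0.055}, {"x": 0.003, "y": 0, "z": 0, "turn": 0, "claw": 0.055}, {"x": 0.003, "y": 0, "z": 0, "turn": 0, "claw": 0.0854}, {"x": 0.003, "y": 0, "z": 0, "turn": 0, "claw": 0.0854}, {"x": 0.003, "y": 0, "z": 0, "turn": 0, "claw": 0.0854}, {"x": 0.003, "y": 0, "z": 0, "turn": 0, "claw": 0.0854}, {"x": 0.003, "y": 0, "z": 0, "turn": 0, "claw": 0.0854}, {"x": -0.02, "y": 0, "z": 0, "turn": 0, "claw": 0.0854}, {"x": -0.06, "y": 0, "z": 0, "turn": 0, "claw": 0.0854}, {"x": -0.09, "y": 0, "z": 0, "turn": 0, "claw": 0.0854}, {"x": -0.09, "y": 0, "z": 0, "turn": 0, "claw": 0.0854}, {"x": -0.09, "y": 0, "z": 0, "turn": 0, "claw": 0.0854}, {"x": -0.09, "y": 0, "z": 0, "turn": 0, "claw": 0.0854}])

```text
time: 16.72
ee_pos: [0.5583, 0.1272, 0.3159]
tcp_rot: [-0.278, -0.65, -0.278, 0.65]
wrist_force: [-0.2, 0.2, 0.1]
finger_gap: 0.998
```

```bash
python3 go.py -43.7 "(.476,-.113,.13)"
python3 - <<'E'
from h import *
C=cam("wrist"); cv2.imwrite("pics/w9.png",C[0][:,:,::-1])
np.savez("w9.npz",K=C[1],M=C[2],p=C[3])
o=np.array([.5535,.1212,.236]);az=np.radians(-133.7); a=np.r_[np.sin(np.radians(32))*np.array([np.cos(az),np.sin(az)]),np.cos(np.radians(32))]
print("tip,52mm,34mm axis px",proj(C,[o,o-.02*a,o-.038*a]).round(0)," ring at 0/18 if", "weight",proj(C,[[.476,-.113,.052]]).round(0))
E
```

```text
t 16.72 tcp [0.5583 0.1272 0.3159] yaz -43.69 F [-0.2  0.2  0.1] gap 0.998 turn 0.01
(.476,-.113,.13) [0.186  0.1064 0.2305]
tip,52mm,34mm axis px [[321. 266.]
 [321. 242.]
 [321. 223.]]  ring at 0/18 if weight [[401. 372.]]
```

View pics/w9.png

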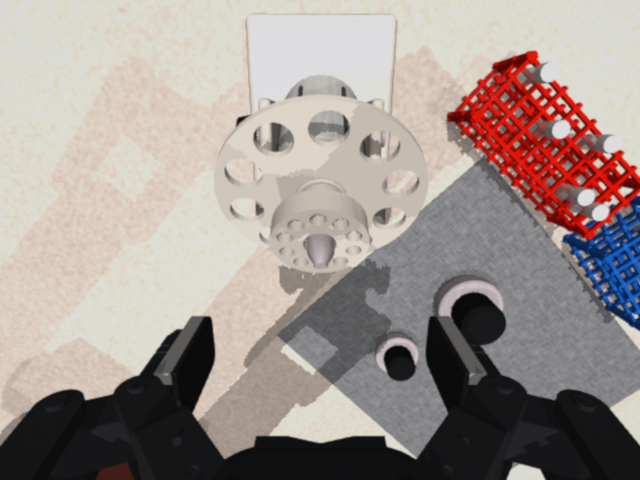

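The ring is down on the hub: its upper face centres at about (321,240), where I predicted (321,242) for 52 mm up. The small weight's handle is at about (401,363). I'll move above the weight.

servo_tool(series=[{"x": 0, "y": 0.014, "z": 0.035, "turn": 0, "claw": 0.0854}, {"x": 0, "y": 0.03, "z": 0.07, "turn": 0, "claw": 0.0854}, {"x": 0.01, "y": 0.045, "z": 0.105, "turn": 0, "claw": 0.0854}, {"x": 0.03, "y": 0.06, "z": 0.135, "turn": 0, "claw": 0.0854}, {"x": 0.06, "y": 0.075, "z": 0.165, "turn": 0, "claw": 0.0854}, {"x": 0.09, "y": 0.09, "z": 0.195, "turn": 0, "claw": 0.0854}, {"x": 0.12, "y": 0.1, "z": 0.22, "turn": 0, "claw": 0.0854}, {"x": 0.155, "y": 0.106, "z": 0.23, "turn": 0, "claw": 0.0854}, {"x": 0.18, "y": 0.106, "z": 0.23, "turn": 0, "claw": 0.0854}, {"x": 0.186, "y": 0.106, "z": 0.23, "turn": 0, "claw": 0.0854}, {"x": 0.186, "y": 0.106, "z": 0.23, "turn": 0, "claw": 0.0854}, {"x": 0.186, "y": 0.106, "z": 0.23, "turn": 0, "claw": 0.0854}, {"x": 0.186, "y": 0.106, "z": 0.23, "turn": 0, "claw": 0.0854}])

```text
time: 17.85
ee_pos: [0.4777, -0.1123, 0.1325]
tcp_rot: [0.279, 0.651, 0.278, -0.649]
wrist_force: [-0.2, -0.3, 0.4]
finger_gap: 0.998
```

```bash
python3 go.py -43.7 "(.476,-.113,.026)"
python3 - <<'E'
from h import *
C=cam("wrist"); P=proj(C,[[.476,-.113,.052],[.476,-.113,.022]]);print(P.round(0)); u,v=P[0].astype(int)
cv2.imwrite("pics/w10.png",C[0][max(v-150,0):v+150,u-200:u+200,::-1]); print(u-200,max(v-150,0))
np.savez("w10.npz",K=C[1],M=C[2],p=C[3])
E
```

```text
t 17.85 tcp [ 0.4777 -0.1123  0.1325] yaz -43.63 F [-0.2 -0.3  0.4] gap 0.998 turn 0.07
(.476,-.113,.026) [ 0.1065 -0.0011  0.0018]
[[318. 258.]
 [318. 243.]]
117 107
```

View pics/w10.png

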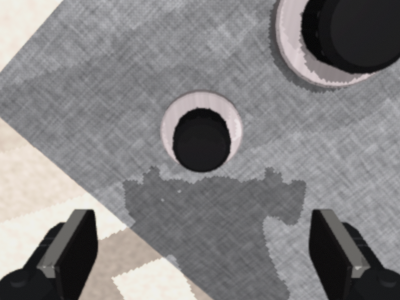

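The handle's top is centred at about (202,145) in the crop and the steel disc at (201,130), both about 6 px (3.5 mm) towards −z of the prediction. I'll grasp with that correction.

servo_tool(series=[{"x": 0.03, "y": -0.001, "z": -0.002, "turn": 0, "claw": 0.0854}, {"x": 0.065, "y": -0.001, "z": -0.002, "turn": 0, "claw": 0.0854}, {"x": 0.09, "y": -0.001, "z": -0.002, "turn": 0, "claw": 0.0854}, {"x": 0.102, "y": -0.001, "z": -0.002, "turn": 0, "claw": 0.0854}, {"x": 0.106, "y": -0.001, "z": -0.002, "turn": 0, "claw": 0.0854}, {"x": 0.106, "y": -0.001, "z": -0.002, "turn": 0, "claw": 0.0854}, {"x": 0.106, "y": -0.001, "z": -0.002, "turn": 0, "claw": 0.025}, {"x": 0.106, "y": -0.001, "z": -0.002, "turn": 0, "claw": 0.025}, {"x": 0.106, "y": -0.001, "z": -0.002, "turn": 0, "claw": 0.025}, {"x": 0.106, "y": -0.001, "z": -0.002, "turn": 0, "claw": 0.025}, {"x": 0.106, "y": -0.001, "z": -0.002, "turn": 0, "claw": 0.025}, {"x": 0.106, "y": -0.001, "z": -0.002, "turn": 0, "claw": 0.025}])

```text
time: 18.9
ee_pos: [0.4782, -0.1107, 0.026]
tcp_rot: [0.279, 0.651, 0.277, -0.649]
wrist_force: [-0.3, -0.2, 5.9]
finger_gap: 0.428
```

```bash
python3 go.py -43.7 "(.5535,.1212,.32)"
```

```text
t 18.9 tcp [ 0.4782 -0.1107  0.026 ] yaz -43.68 F [-0.3 -0.2  5.9] gap 0.428 turn 0.02
(.5535,.1212,.32) [-0.294 -0.105 -0.22 ]
```

servo_tool(series=[{"x": -0.03, "y": 0, "z": 0, "turn": 0, "claw": 0.025}, {"x": -0.07, "y": 0, "z": 0, "turn": 0, "claw": 0.025}, {"x": -0.11, "y": 0, "z": 0, "turn": 0, "claw": 0.025}, {"x": -0.15, "y": 0, "z": 0, "turn": 0, "claw": 0.025}, {"x": -0.19, "y": 0, "z": 0, "turn": 0, "claw": 0.025}, {"x": -0.225, "y": -0.008, "z": -0.015, "turn": 0, "claw": 0.025}, {"x": -0.255, "y": -0.018, "z": -0.037, "turn": 0, "claw": 0.025}, {"x": -0.28, "y": -0.03, "z": -0.063, "turn": 0, "claw": 0.025}, {"x": -0.294, "y": -0.045, "z": -0.095, "turn": 0, "claw": 0.025}, {"x": -0.294, "y": -0.06, "z": -0.13, "turn": 0, "claw": 0.025}, {"x": -0.294, "y": -0.075, "z": -0.165, "turn": 0, "claw": 0.025}, {"x": -0.294, "y": -0.09, "z": -0.195, "turn": 0, "claw": 0.025}, {"x": -0.294, "y": -0.1, "z": -0.218, "turn": 0, "claw": 0.025}, {"x": -0.294, "y": -0.105, "z": -0.227, "turn": 0, "claw": 0.025}, {"x": -0.294, "y": -0.105, "z": -0.227, "turn": 0, "claw": 0.025}, {"x": -0.275, "y": -0.105, "z": -0.227, "turn": 0, "claw": 0.025}, {"x": -0.25, "y": -0.105, "z": -0.227, "turn": 0, "claw": 0.025}, {"x": -0.25, "y": -0.105, "z": -0.227, "turn": 0, "claw": 0.025}, {"x": -0.25, "y": -0.105, "z": -0.227, "turn": 0, "claw": 0.025}, {"x": -0.25, "y": -0.105, "z": -0.227, "turn": 0, "claw": 0.025}])

```text
time: 20.57
ee_pos: [0.5579, 0.1256, 0.2751]
tcp_rot: [0.278, 0.65, 0.278, -0.65]
wrist_force: [0.2, -0.1, -3.7]
finger_gap: 0.418
```

```bash
python3 go.py -43.7 "(.5535,.1212,.2545)"
python3 - <<'E'
from h import *
C=cam("wrist"); s=manip.sense(); M=rot(s["tcp_rot"]).as_matrix()
cv2.imwrite("pics/w11.png",cv2.resize(C[0][180:420,180:460,::-1],None,fx=2,fy=2))
# expected pixels if weight centred at TCP: handle top (+.026), steel disc top outline (-.004)
for h in (.026,-.004):
    print(proj(C,[s["ee_pos"]+M@np.array([-h,0,z]) for z in (-.03,-.019,0,.019)]).round(0).tolist())
E
```

```text
t 20.57 tcp [0.5579 0.1256 0.2751] yaz -43.75 F [ 0.2 -0.1 -3.7] gap 0.418 turn -0.05
(.5535,.1212,.2545) [ 0.0206 -0.0001  0.0062]
[[320.0, 281.0], [320.0, 310.0], [320.0, 356.0], [320.0, 399.0]]
[[320.0, 251.0], [320.0, 275.0], [320.0, 315.0], [320.0, 352.0]]
```

View pics/w11.png

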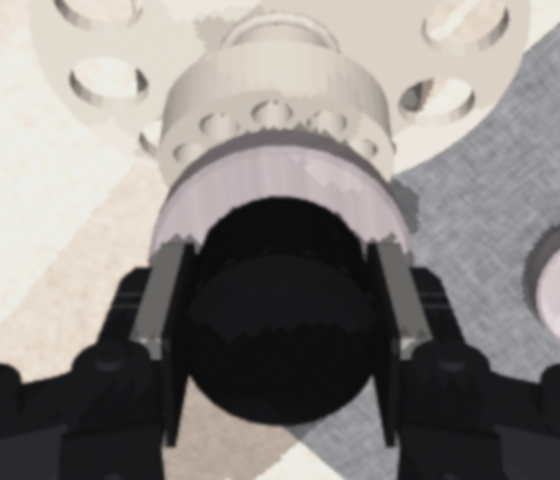

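The weight is level, its steel rim and handle centred on the TCP within about 2 mm, with the seated ring just behind. I'll lower it over the tip.

servo_tool(series=[{"x": 0.008, "y": 0, "z": -0.001, "turn": 0, "claw": 0.025}, {"x": 0.014, "y": 0, "z": -0.001, "turn": 0, "claw": 0.025}, {"x": 0.018, "y": 0, "z": -0.001, "turn": 0, "claw": 0.025}, {"x": 0.0205, "y": 0, "z": -0.001, "turn": 0, "claw": 0.025}, {"x": 0.0205, "y": 0, "z": -0.001, "turn": 0, "claw": 0.025}, {"x": 0.0205, "y": 0, "z": -0.001, "turn": 0, "claw": 0.025}, {"x": 0.0205, "y": 0, "z": -0.001, "turn": 0, "claw": 0.025}])

```text
time: 21.2
ee_pos: [0.5586, 0.1272, 0.2541]
tcp_rot: [0.278, 0.65, 0.278, -0.65]
wrist_force: [-0.6, 0.1, -3.1]
finger_gap: 0.425
```

```bash
python3 go.py -43.7 "(.5535,.1212,.2545)"
```

```text
t 21.2 tcp [0.5586 0.1272 0.2541] yaz -43.68 F [-0.6  0.1 -3.1] gap 0.425 turn 0.02
(.5535,.1212,.2545) [-0.0004  0.0005  0.0079]
```

servo_tool(series=[{"x": 0.001, "y": 0, "z": 0.001, "turn": 0, "claw": 0.025}, {"x": 0.002, "y": 0, "z": 0.001, "turn": 0, "claw": 0.025}, {"x": 0.003, "y": 0, "z": 0.001, "turn": 0, "claw": 0.025}, {"x": 0.003, "y": 0, "z": 0.001, "turn": 0, "claw": 0.025}, {"x": 0.003, "y": 0, "z": 0.001, "turn": 0, "claw": 0.025}])

```text
time: 21.62
ee_pos: [0.5581, 0.1266, 0.2519]
tcp_rot: [0.278, 0.651, 0.278, -0.65]
wrist_force: [0.7, -0.5, -0.0]
finger_gap: 0.424
```

The weight has just begun to rest on the ring (the load is off the wrist), with the tip about 10 mm into the bore. I'll release it slowly.

servo_tool(series=[{"x": 0.003, "y": 0, "z": 0, "turn": 0, "claw": 0.038}, {"x": 0.003, "y": 0, "z": 0, "turn": 0, "claw": 0.04}, {"x": 0.003, "y": 0, "z": 0, "turn": 0, "claw": 0.044}, {"x": 0.003, "y": 0, "z": 0, "turn": 0, "claw": 0.05}, {"x": 0.0, "y": 0, "z": 0, "turn": 0, "claw": 0.065}, {"x": 0.0, "y": 0, "z": 0, "turn": 0, "claw": 0.0854}, {"x": 0.0, "y": 0, "z": 0, "turn": 0, "claw": 0.0854}, {"x": 0.0, "y": 0, "z": 0, "turn": 0, "claw": 0.0854}, {"x": 0.0, "y": 0, "z": 0, "turn": 0, "claw": 0.0854}, {"x": -0.03, "y": 0, "z": 0, "turn": 0, "claw": 0.0854}, {"x": -0.07, "y": 0, "z": 0, "turn": 0, "claw": 0.0854}, {"x": -0.09, "y": 0, "z": 0, "turn": 0, "claw": 0.0854}, {"x": -0.09, "y": 0, "z": 0, "turn": 0, "claw": 0.0854}, {"x": -0.09, "y": 0, "z": 0, "turn": 0, "claw": 0.0854}])

```text
time: 22.78
ee_pos: [0.5585, 0.1265, 0.343]
tcp_rot: [0.278, 0.651, 0.278, -0.649]
wrist_force: [-0.8, 1.1, -1.1]
finger_gap: 1.004
```

Run:
```python
from h import *
C=cam("wrist"); S=cam("scene")
im=C[0].copy(); k=1
o=np.array([.5535,.1212,.236]);az=np.radians(-133.7); a=np.r_[np.sin(np.radians(32))*np.array([np.cos(az),np.sin(az)]),np.cos(np.radians(32))]; o=o-.072*a
e1=np.cross(a,[0,0,1.]);e1/=np.linalg.norm(e1);e2=np.cross(a,e1);th=np.linspace(0,2*np.pi,40)[:,None]
for h,r in [(.006,.08),(.052,.034),(.074,.030),(.104,.019)]:
    q=proj(C,o+h*a+r*(np.cos(th)*e1+np.sin(th)*e2)).astype(np.int32); cv2.polylines(im,[q[:,None]],True,(255,0,0),1)
A=cv2.resize(im[60:360,170:470],(500,500),interpolation=cv2.INTER_CUBIC)
B=cv2.resize(S[0][215:335,340:415],(300,500)[:2],interpolation=cv2.INTER_CUBIC)
cv2.imwrite("pics/m12.png",np.hstack([A,B])[:,:,::-1]); print(manip.sense()["time"])
```

```text
22.8833
```

View pics/m12.png

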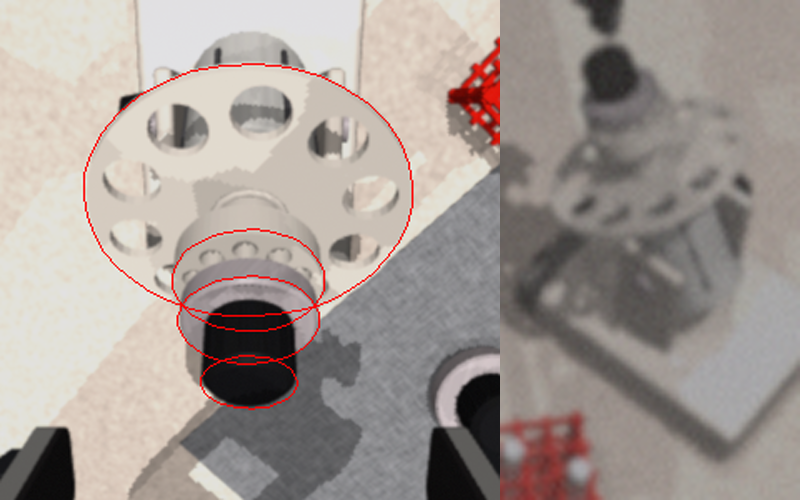

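The seated-pose outlines match the plate, the ring's face, the steel disc and the handle's end to about 2 px, so all three parts are fully down. The gripper is clear, so I'll hand the job in.

```bash
python3 -c "from workcell import sign_off; print(sign_off())"
```

```text
the job is handed in; nothing more can be done
None
```

The rotor is back together on the leaning spindle and handed in, after about 23 s of robot time. The order was the big tube disc (hub up), the microtube ring, then the smaller hold-down weight, foot first.

**How it was done:** the tool can only point straight down, so each part was held level with the spindle's tip about 10 mm into its bore. It was then released to tilt and settle onto the spindle by itself.

**Last checks:**
- **Seating:** outlines drawn for the fully seated position match the disc, ring and weight in the wrist picture to about 2 px.
- **Scene picture:** it shows the same stack on the spindle.
- **Contact and force:** the gripper was open and about 90 mm above the stack. The highest wrist force I read was about 6 N, but it was only read at the end of each move.
- **Left alone:** I did not touch the racks, the tub or the look-alike parts. I did not measure their positions again at the end.

**Disagreements and slips:**
- **Spindle tip:** the first estimate from the fixed cameras was about 4 mm off, and a close wrist picture corrected it.
- **Refused move:** one move call was refused for missing fields, and nothing moved.
- **Picture budget:** I viewed 16 pictures against the budget of 10.

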